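Dock the driver-bit rack under its sprung drop gate

TASK

Put the driver-bit rack away in its dock: with one fingertip press down the bar along the side of the chute so that the red gate swings up, and with the other finger push the rack by its upright finger plate along the chute, under the raised gate, until its nose is fully home against the end stop. Keep the gate up until the rack is home, then let the bar rise so that the gate drops shut between the bits and the finger plate. Only push, and gently at the end: do not squeeze, ram or lift the rack, and leave the screwdriver, the wood offcut and the tin standing nearby where they are.

Things in the scene. Friction and masses are not known exactly. Their poses are not given: they have to be found in the camera images.
- chute: Wooden chute fixed on the worktop, 236 mm long. Origin: on the worktop, on the channel's centre line, below the middle of the gate leaf. x = the way the rack is pushed, y = left of that, z up. Near end (x = -155 mm) open. Floor at z = 10 mm; rails' inner faces at y = +-29 mm, rails 9 mm thick, tops at z = 32 mm.
- end_stop (a point): Middle of the end stop's rubber bumper face, at chute x = +69 mm, z = 21 mm; the stop is 44 mm high over the worktop. The rack's nose comes to rest against it.
- pivot (a point): Point of the gate's pivot rod level with the gate leaf. The rod runs parallel to chute x at y = -44 mm, z = 42 mm, outside the right rail, in bearing blocks 48 mm high at chute x = -146, -18 and +16 mm.
- gate (a joint): Swing of gate, rod and press bar, one rigid part: 0 = gate down, 0.9 rad = fully up (hard stop). The bits pass under the leaf from 0.7 rad on; the raised gate is 80 mm high at most. A spring shuts it: at the bar's middle about 1.5 N of push start it, about 5 N hold it fully up. It swings across the chute, so the rack cannot push the lowered gate open.
- gate_leaf (a point): Middle of the red gate leaf's lower edge (moves with the gate). The leaf is 8 mm thick along the chute and 17 mm wide; when down it fills chute y = -20 to -3 mm, its lower edge at z = 20 mm.
- press_bar (a point): Middle of the press bar's black ribbed tread, upper face (moves with the gate). Gate down: chute x -82, y -75, z 60 mm, the bar sloping up outwards by 0.45 rad; at 0.9 rad: y -78, z 29 mm, sloping down outwards by 0.45. The bar spans chute x -141 to -23 mm and 6 to 56 mm out from the rod; press it anywhere, a fingertip slides along it.
- bit_rack: Loose wooden rack, 88 mm long, 54 wide, about 0.25 kg, sliding in the channel with 2 mm play each side. Origin: centre of the lower edge of the finger plate's rear face; x towards the nose, z up. Bit block: x = 30 to 88 mm, 20 mm high, two rows of four steel driver bits standing to 29 mm. It starts with its nose 8 to 28 mm short of the leaf's middle; home, its origin is at chute x = -19 mm.
- finger_plate (a point): Top middle of the rear face of the rack's upright finger plate, the face to push. The plate is 8 mm thick, 54 mm wide, 58 mm high over the channel floor. Between it and the bit block is a low bridge 6 mm high and 22 mm long, over which the gate drops.
- orange_screwdriver: Bystander: screwdriver with an orange handle, 202 mm long, 26 mm high, lying left of the chute. Origin: middle of its underside.
- offcut: Bystander: block of light wood 50 x 75 x 25 mm. Origin: centre of its underside.
- wax_tin: Bystander: round tin, 70 mm diameter, 28 mm high, green and white. Origin: centre of its underside.
There are look-alikes about, which are no part of the job. Leave any black look-alike of the bit_rack alone.

How it is judged (in metres and radians):
On the way, in this order (a step that is already met when the one before it is completed fails the run):
1. the gate is up, clear of the bits, while the rack is still in front of it (value of joint gate above 0.6 rad and x of bit_rack in the frame of chute below -0.088 m), for 0.1 s.
2. the rack is home against the end stop, within 5 mm, with the gate still held up (value of joint gate above 0.5 rad and x of bit_rack in the frame of chute above -0.024 m), for 0.1 s.
At the end, for the whole second after the job is handed in: The rack lies flat on the chute floor, within 5 mm of the end stop and at rest, and the gate is down (within 0.06 rad) in the gap between bits and finger plate (x of bit_rack in the frame of chute between -0.024 and -0.015 m and z of bit_rack in the frame of chute below 0.013 m and angle between bit_rack's own z axis and vertical below 0.06 rad and value of joint gate below 0.06 rad and linear speed of bit_rack below 0.01 m/s); the robot touches nothing.
It fails at once if the rack is lifted more than 10 mm off the chute floor (z of bit_rack in the frame of chute above 0.02 m).
It fails at once if the rack is tipped by more than 0.2 rad (angle between bit_rack's own z axis and vertical above 0.2 rad).
It fails at once if the rack is squeezed or rammed with over 60 N by the fingers (contact force between the fingers and bit_rack above 60 N).
It fails at once if the screwdriver, the offcut or the tin is moved more than 20 mm (distance of any of orange_screwdriver, offcut, wax_tin from where it was at the start of the episode above 0.02 m).
It also fails if it takes over 45 s, if anything falls off the work surface, if the arm or the gripper's body presses on something with over 40 N, if the wrist force passes 120 N, or if a joint passes its speed limit or range.

ROBOT

A 7-joint arm with a two-finger parallel gripper is mounted at the origin on a cart in front of the work surface, level with it; the furniture and walls round the work are solid. World frame = base frame: x ahead of the robot, y to its left, z up, the work surface at z = 0. Lengths are in m, angles in degrees, forces in N, time in s.
With the tool pointing down it reaches from about 0.35 to 0.9 m from the base axis. Payload 19.9 kg.
Tool frame: the origin (TCP) lies midway between the tips of the shut fingers; the grasp point (between the pads) lies 19 mm behind it; z points along the fingers, y is the line along which they close (so a half turn about z gives the same grasp; the last joint's range is limited). The gripper opens to 85 mm and grips with 20 to 120 N. Pads are 22 mm wide; open, the fingers measure 114 mm over their backs; the gripper's body (76 mm by 85 mm) begins 54 mm behind the grasp point. The pads swing forward as they close: fully open they stand 13 mm farther back than shut.
Start: joints at [-79.612, 23.915, -0.59, 92.452, 0.269, 63.638, -3.037], TCP at [0.138, 0.61, 0.231] pointing down, gripper open.
Joint ranges: [-161.28, 161.28], [-22.2, 115.67], [-73.04, 71.86], [3.21, 147.25], [-68.34, 248.33], [10.77, 114.83], [-161.83, 161.83]. Speed limits (degrees/s): [108.29, 108.29, 136.94, 136.94, 172.46, 172.46, 172.46].

INTERFACE

Orientations are given as a 3x3 rotation matrix whose columns are the frame's x, y, z axes.
In Python, from bench import readout, cams, workorder gives the robot as it stands.
- The arm moves only by the shell command python3 -m pendant 'ROWS' [FORCE]. ROWS is JSON, a list that holds one entry, the list of rows, each a list of 5 numbers: the opening, from -1 (shut) to 1 (fully open), so that 0 is half open, then the shift along the tool's x, y, z in m, then the turn about the tool's z in rad. In form: [[[gripper, dx, dy, dz, turn], ...]]. A call has 1 to 20 rows; each row is the pose to reach, as a shift and turn from the pose commanded when the call began, along the tool's axes at that moment; what a row does not reach only later rows make up. A row lasts 1/8 s, in which the tool goes at most 62.5 mm and 10.7 degrees, less where a joint would pass 70% of its speed; a pose out of reach is approached as far as the arm can. A call with a gripper value outside its range is refused whole. The fingers move at their own pace and stop on an object; FORCE is the grip in N (left out, the last holds). Time passes only in rows, so rows that repeat a pose let the fingers close. It gives the time, the measured TCP pose, the force, the opening and the grip force at its end, in the units of the state.
- readout.state(): the state, without advancing time (a new reading comes with each control period).
- cams.capture(name): name is "scene" or "top"; returns (picture, depth): 400x640x3 uint8, blue, green, red; 400x640 float32, m along the optical axis (not along the pixel's ray), 0 where there is no reading.
- cams.camera_info(name): a dict with "vfov" (degrees; the focal length in pixels is half the picture's height over the tangent of half this angle, whatever the lens; pixels are square), "cx", "cy" (the principal point, pixels), "dist_coeffs" ([k1, k2, p1, p2, k3] as OpenCV has them; the pictures are not rectified), "rvec" (rotation vector, rad) and "tvec" (3), from world to camera coordinates, as OpenCV has them. Camera axes: x right, y down, z forward; pixel columns grow to the right and rows downward; lengths in m; the calibration is good to about 2 mm. A picture is of the moment at which its call begins. camera_info takes no time and is no camera call.
- workorder.hand_in(): hands the job in; it is judged then, once.
Trained networks look in the newest picture that a camera, given by its name, has taken for a name from the list of things; names that differ only in an ending like _2 or _b are one class to them, and where a whole thing is asked for, a point or a joint stands for the part that bears it (a point fixed in the world has none). Each returns a list of dicts, best first, with "confidence" (0 to 1); they miss things now and then, are a little off and sometimes report something else, mostly with a low value. They report only what shows in the picture. A call takes as long as a camera call. They do not tell look-alikes from the thing itself.
- cams.look_for(thing, camera): "bbox" ([left, top, right, bottom] in pixels, round what is visible of it).
- cams.place_of(thing, camera): "pixel" ([column, row] in pixels: a listed point, or the origin of a listed thing).
The state is a dict: "time": time; "joints": joint angles; "qvel": joint speeds; "joint_efforts": joint torques, N m; "tool_pos": TCP position; "eef_rot": TCP orientation; "force": force on the tool from outside, world axes, zero at the start; "moment": the same for the moment, N m; "finger_gap": opening from 0.0 (shut) to 1.0 (fully open); "gripper_force": force on a finger pad.
Only numpy, scipy, OpenCV 4.12 (cv2) and the standard library are available. Lean on these libraries where they do the work, as an engineer would, in place of code of your own. Each camera call takes 0.05 s, during which the arm holds its last target. There are 200 camera calls.

## Working session

There is one attempt and no reset: what is moved stays moved. The work goes in short steps, Python scripts to look and compute and a shell command to move; the robot and the scene stay as the last step left them, time stands still between calls to the robot, and variables do not carry over. Pictures are saved under pics/ and viewed, at most 13 in all, crops included, and the job is handed in when it is done.

```bash
mkdir -p pics; cat > h.py <<'E'
import numpy as np,cv2
from bench import readout,cams,workorder
def cam(n):
    i=cams.camera_info(n);f=200/np.tan(np.radians(i['vfov'])/2)
    K=np.array([[f,0,i['cx']],[0,f,i['cy']],[0,0,1]]);R=cv2.Rodrigues(np.array(i['rvec'],float))[0]
    return K,np.array(i['dist_coeffs'],float),R,np.array(i['tvec'],float).ravel()
def ray(n,px):
    K,D,R,t=cam(n);u=cv2.undistortPoints(np.array([[px]],float),K,D).ravel()
    return -R.T@t,R.T@np.array([u[0],u[1],1.])
def atz(n,px,z):
    o,d=ray(n,px);return o+d*(z-o[2])/d[2]
def atdepth(n,px,dep):
    o,d=ray(n,px);return o+d*dep
def proj(n,P):
    K,D,R,t=cam(n);return cv2.projectPoints(np.array(P,float).reshape(-1,3),cv2.Rodrigues(R)[0],t,K,D)[0].reshape(-1,2)
E
python3 - <<'E'
from h import *
for n in ['scene','top']:
    im,d=cams.capture(n);cv2.imwrite(f'pics/{n}0.png',im);np.save(f'pics/{n}0.npy',d)
    K,D,R,t=cam(n);print(n,-R.T@t,R[2])
    for th in ['chute','end_stop','pivot','gate_leaf','press_bar','finger_plate','bit_rack','orange_screwdriver','offcut','wax_tin']:
        print(th,[(np.round(r['pixel']).tolist(),round(r['confidence'],2)) for r in cams.place_of(th,n)[:3]])
print(readout.state())
E
```

```text
scene [ 0.34775551 -0.56428234  0.56555077] [ 0.32297525  0.75141559 -0.57537953]
chute [([304.0, 217.0], 0.76)]
end_stop [([331.0, 204.0], 0.83)]
pivot [([309.0, 212.0], 0.74)]
gate_leaf [([306.0, 212.0], 0.94)]
press_bar [([282.0, 223.0], 0.77)]
finger_plate [([345.0, 289.0], 0.65), ([259.0, 197.0], 0.62), ([335.0, 203.0], 0.33)]
bit_rack [([348.0, 313.0], 0.58), ([263.0, 217.0], 0.56)]
orange_screwdriver [([279.0, 194.0], 0.8)]
offcut [([320.0, 183.0], 0.72), ([304.0, 215.0], 0.35)]
wax_tin [([350.0, 238.0], 0.78), ([259.0, 199.0], 0.17)]
top [0.45016056 0.08359587 1.22191315] [ 0.15517637 -0.01463931 -0.98777831]
chute [([303.0, 212.0], 0.98)]
end_stop [([304.0, 184.0], 0.76), ([346.0, 183.0], 0.23)]
pivot [([319.0, 207.0], 0.78)]
gate_leaf [([306.0, 210.0], 0.86)]
press_bar [([331.0, 244.0], 0.71)]
finger_plate [([302.0, 251.0], 0.81), ([424.0, 222.0], 0.81)]
bit_rack [([420.0, 227.0], 0.61)]
orange_screwdriver [([266.0, 222.0], 0.95)]
offcut [([253.0, 171.0], 0.94)]
wax_tin [([346.0, 184.0], 0.66)]
{'time': 1.1, 'joints': array([-79.61266007,  23.91382798,  -0.59062133,  92.4517749 ,
         0.27139852,  63.63961756,  -3.03809122]), 'qvel': array([-0.02260346,  0.0478065 , -0.04732475, -0.12762752,  0.01018954,
       -0.08168396, -0.02625039]), 'joint_efforts': array([ 2.32510365e-04, -8.64205241e+01,  6.79118447e-01, -4.35194170e+01,
        1.93432462e-02,  2.06503988e-03,  1.98957139e-06]), 'tool_pos': array([0.13809509, 0.60953524, 0.23128076]), 'eef_rot': array([[-9.75284562e-01,  2.20952531e-01,  5.33089026e-05],
       [ 2.20952527e-01,  9.75284561e-01, -7.72164364e-05],
       [-6.90525168e-05, -6.35292616e-05, -9.99999996e-01]]), 'force': array([-0.26314288,  0.39701622,  0.13261402]), 'moment': array([0.00341064, 0.02200134, 0.01665245]), 'gripper_force': 0.0, 'finger_gap': 1.0005433886123625}
```

View pics/top0.png

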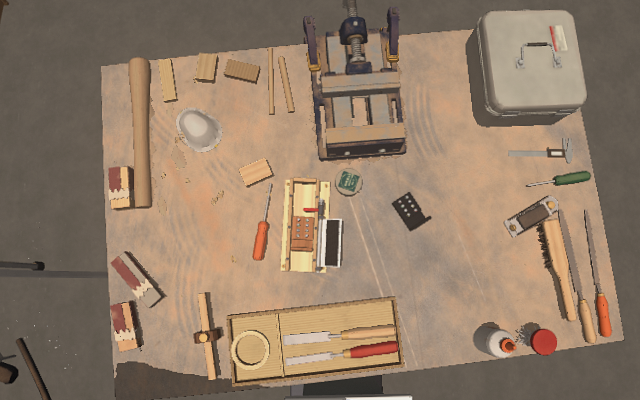

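View pics/scene0.png

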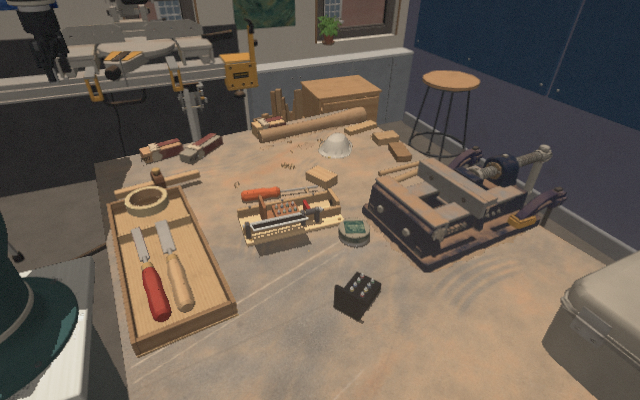

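The top view shows the chute running up the picture (about x 283–330, y 180–270), with the rack's plate at (302,251) and the bar on the right at (333,243). The black rack at (410,210) is the decoy. Next I fit the chute pose.

```bash
cat >> h.py <<'E'
def C2W(p,P):
    P=np.array(P,float).reshape(-1,3);c,s=np.cos(p[2]),np.sin(p[2])
    return np.c_[p[0]+c*P[:,0]-s*P[:,1],p[1]+s*P[:,0]+c*P[:,1],P[:,2]]
E
python3 - <<'E'
from h import *
from scipy.optimize import least_squares
pts={'end_stop':[.069,0,.021],'pivot':[0,-.044,.042],'gate_leaf':[0,-.0115,.020],'press_bar':[-.082,-.075,.060],'chute':[0,0,0]}
obs={n:{} for n in ('top','scene')}
for k in range(3):
  for n in obs:
    cams.capture(n)
    for th in pts:
        r=cams.place_of(th,n)
        if r: obs[n].setdefault(th,[]).append(r[0]['pixel'])
    fp=[r['pixel'] for r in cams.place_of('finger_plate',n)]; print(n,np.round(fp,1).tolist())
res=lambda p:np.concatenate([(proj(n,C2W(p,pts[t]))[0]-np.median(v,0)) for n in obs for t,v in obs[n].items()])
s=least_squares(res,[.45,.1,0],loss='soft_l1');print(s.x,np.degrees(s.x[2]),np.round(s.fun.reshape(-1,2),1).tolist())
p=s.x;np.save('p.npy',p)
# plate
for n in obs:print(n)
im,d=cams.capture('top')
big=cv2.resize(im[160:290,250:370],None,fx=5,fy=5,interpolation=cv2.INTER_CUBIC)
def L(P,c):
    q=(proj('top',C2W(p,P))-[250,160]+.5)*5
    cv2.polylines(big,[q.astype(int)],True,c,1)
z=.032
for y in(-.038,-.029,.029,.038):L([[-.155,y,z],[.069,y,z]],(255,0,0))
L([[-.141,-.05*1-.0,.045],[-.141,-.094,.067],[-.023,-.094,.067],[-.023,-.05,.045]],(0,255,0))
L([[.069,-.029,.044],[.069,.029,.044]],(255,0,255))
cv2.imwrite('pics/a.png',big[:600])
# depth heights over chute-frame grid
o=np.load('pics/top0.npy')
K,D,R,t=cam('top')
uu,vv=np.meshgrid(range(240,380),range(160,290));P=np.array([atdepth('top',(u,v),o[v,u]) for u,v in zip(uu.ravel(),vv.ravel())])
c,s_=np.cos(p[2]),np.sin(p[2]);q=P[:,:2]-p[:2];loc=np.c_[q@[c,s_],q@[-s_,c],P[:,2]]
np.save('loc.npy',loc)
print('table z',np.median(loc[np.abs(loc[:,1])>.1][:,2]))
for y0 in(-.1,-.075,-.034,0.012,.033):
    m=abs(loc[:,1]-y0)<.003;a=loc[m];a=a[np.argsort(a[:,0])];print(y0,[(round(1e3*x),round(1e3*z)) for x,_,z in a if -.17<x<.1][::2])
E
```

```text
top [[300.6, 251.6]]
scene [[259.4, 199.0], [348.7, 292.5]]
top [[300.2, 252.6]]
scene [[346.3, 290.2], [258.7, 198.8]]
top [[426.0, 221.2], [298.5, 249.2], [263.3, 219.0], [346.4, 182.9]]
scene [[258.4, 201.7], [345.9, 290.9]]
[ 0.61926925  0.10829813 -0.10090238] -5.781280347479092 [[-1.7, 1.3], [1.5, -0.5], [-0.3, -2.9], [0.1, -2.6], [2.3, -0.6], [-0.0, -0.6], [2.1, 0.2], [-4.1, -1.2], [-1.6, 0.2], [-11.3, 4.0]]
top
sceneTraceback (most recent call last):
  File "<stdin>", line 30, in <module>
  File "h.py", line 13, in atdepth
    o,d=ray(n,px);return o+d*dep
        ~~~^^^^^^
  File "h.py", line 8, in ray
    K,D,R,t=cam(n);u=cv2.undistortPoints(np.array([[px]],float),K,D).ravel()
            ~~~^^^
  File "h.py", line 4, in cam
    i=cams.camera_info(n);f=200/np.tan(np.radians(i['vfov'])/2)
ValueError: time passes only in moves, steps and waits
```

View pics/a.png

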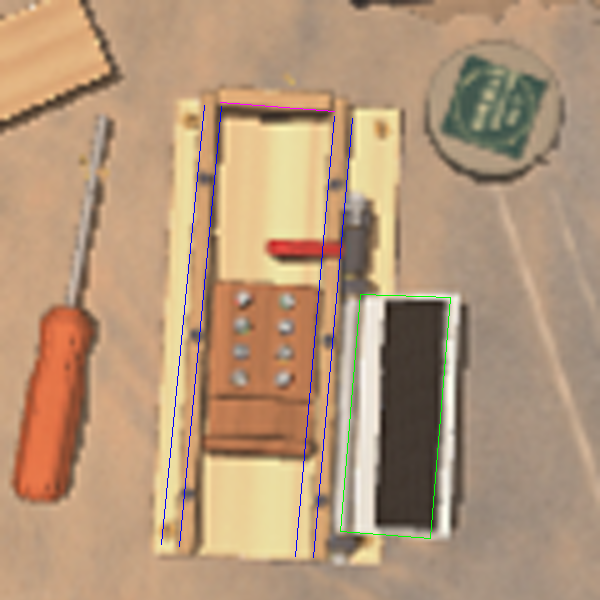

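The overlay is a few degrees off in yaw. I refine it with the rail screws (crop (205,178)…(187,493) and (336,184)…(321,500)) and the near end.

```bash
python3 - <<'E'
from h import *
from scipy.optimize import least_squares
f=lambda c:(np.array(c)+.5)/5-.5+[250,160]
scr=[((205,178),.0335),((196,335),.0335),((187,493),.0335),((336,184),-.0335),((328,341),-.0335),((321,500),-.0335)]
S=[(atz('top',f(c),.032),y) for c,y in scr]
X=[(atz('top',f((277,106)),.044),.069),(atz('top',f((245,556)),.010),-.155)]
def inv(p,P):
    c,s=np.cos(p[2]),np.sin(p[2]);q=P[:2]-p[:2];return np.array([c*q[0]+s*q[1],-s*q[0]+c*q[1]])
r=least_squares(lambda p:np.r_[[inv(p,P)[1]-y for P,y in S],[inv(p,P)[0]-x for P,x in X]],[.62,.108,-.05])
p=r.x;np.save('p.npy',p);print(p,np.degrees(p[2]),np.round(1e3*r.fun,1))
q=lambda c,z:np.round(1e3*inv(p,atz('top',f(c),z)),1)
print('leaf top ends?',q((268,248),.03),q((340,250),.04))
print('rack nose L,R z30',q((218,284),.03),q((318,290),.03))
print('plate rear top L/R z68',q((206,453),.068),q((310,460),.068))
print('bar corners',q((362,295),.045),q((465,297),.067),q((447,540),.067),'tread',q((387,305),.055),q((375,527),.055))
o=np.load('pics/top0.npy');K,D,R,t=cam('top')
uu,vv=np.meshgrid(range(240,380),range(160,290));px=np.c_[uu.ravel(),vv.ravel()].astype(float)
u=cv2.undistortPoints(px[:,None],K,D)[:,0];P=(np.c_[u,np.ones(len(u))]*o[160:290,240:380].ravel()[:,None]-t)@R
loc=np.array([[*inv(p,a),a[2]] for a in P])
for y0 in(-.075,-.034,0.012,.1):
    a=loc[abs(loc[:,1]-y0)<.002];a=a[np.argsort(a[:,0])];print(y0,[(round(1e3*x),round(1e3*z)) for x,_,z in a if -.17<x<.1][::2])
# scene reprojection of model
print(proj('scene',C2W(p,[[.069,0,.021],[0,-.0115,.02],[-.082,-.075,.06]])))
s=readout.state();print(s['time'],s['tool_pos'])
im,d=cams.capture('scene')
big=cv2.resize(im[170:270,220:360],None,fx=5,fy=5,interpolation=cv2.INTER_CUBIC)
def L(P,c):
    cv2.polylines(big,[((proj('scene',C2W(p,P))-[220,170]+.5)*5).astype(int)],True,c,1)
for y in(-.038,-.029,.029,.038):L([[-.155,y,.032],[.069,y,.032]],(255,0,0))
L([[-.141,-.05,.045],[-.141,-.094,.067],[-.023,-.094,.067],[-.023,-.05,.045]],(0,255,0))
L([[.069,-.029,.044],[.069,.029,.044]],(255,0,255))
for xo in(-.095,-.1,-.105):L([[xo,-.027,.068],[xo,.027,.068]],(0,255,255))
cv2.imwrite('pics/b.png',big)
E
```

```text
[ 0.61827494  0.10747231 -0.06084932] -3.4864093704547394 [-0.1 -0.1  0.   0.   0.2 -0.1  1.1 -1.1]
leaf top ends? [-0.8 -0.5] [ -1.4 -37.1]
rack nose L,R z30 [-20.4  23.9] [-21.  -26.9]
plate rear top L/R z68 [-107.9   23.3] [-108.9  -27.3]
bar corners [-24.3 -49.2] [-25.5 -99.5] [-144.4  -95.5] tread [-29.9 -61.7] [-139.5  -60.6]
-0.075 [(-168, 0), (-165, 3), (-163, 3), (-160, 0), (-158, -6), (-155, 1), (-153, -1), (-150, 2), (-148, 0), (-145, -1), (-144, 57), (-141, 60), (-139, 59), (-136, 61), (-134, 59), (-132, 59), (-129, 60), (-127, 63), (-124, 56), (-119, 60), (-115, 64), (-110, 62), (-107, 62), (-103, 65), (-100, 60), (-98, 62), (-95, 62), (-93, 60), (-90, 61), (-88, 63), (-85, 62), (-83, 61), (-81, 62), (-78, 59), (-75, 61), (-73, 60), (-71, 62), (-68, 61), (-66, 60), (-61, 62), (-56, 60), (-51, 64), (-46, 64), (-43, 62), (-41, 61), (-39, 64), (-36, 59), (-34, 63), (-31, 61), (-28, 60), (-26, 58), (-16, 4), (-13, -1), (-11, 2), (-6, 3), (0, -1), (5, 2), (10, -1), (12, 3), (15, 1), (18, -2), (21, -3), (23, 0), (26, -2), (29, 1), (31, 4), (34, -2), (36, 2), (39, -1), (42, -2)
[... 2611 characters left out ...]
5), (-99, 27), (-96, 24), (-94, 24), (-91, 29), (-89, 26), (-86, 27), (-84, 27), (-81, 26), (-76, 25), (-71, 27), (-66, 24), (-64, 28), (-61, 27), (-59, 28), (-56, 27), (-54, 28), (-51, 25), (-48, 26), (-46, 27), (-43, 25), (-38, 29), (-34, 18), (-31, 12), (-29, 15), (-24, 13), (-19, 15), (-13, 14), (-6, 2), (4, 0), (10, -1), (15, -1), (20, 3), (22, 3), (25, 1), (28, 0), (31, 0), (34, 0), (36, -1), (40, 9), (43, 8), (50, -2), (55, 0), (58, -2), (60, 1), (63, 0), (65, 5), (68, 2), (70, 5), (73, 4), (76, -1), (79, 12), (81, 16), (84, 26), (90, 24), (93, 23), (97, 27)]
[[330.04438407 202.18628494]
 [305.12989464 210.90818939]
 [278.47501145 220.88872689]]
3.25 [0.13806996 0.60955088 0.23126279]
```

View pics/b.png

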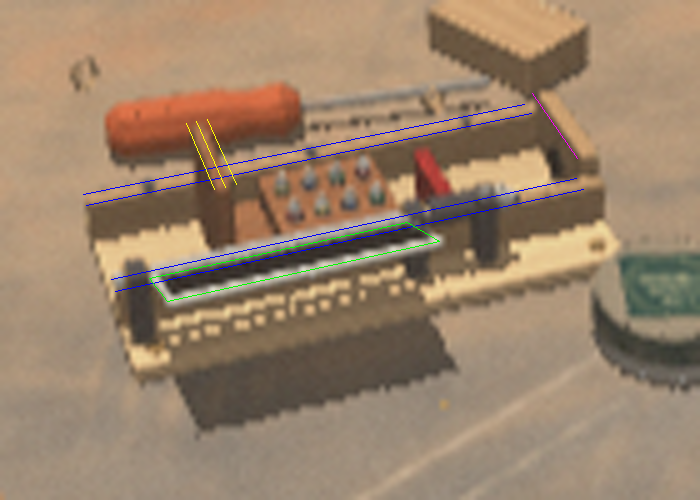

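The pose now fits both views: rails and bumper line up within 1 px, and the measured heights are right (plate 67, bar 60, rail 32 mm). The rack origin is at chute x ≈ -108 mm. Plan: line the fingers up across the chute, with one over the bar (y≈-78) and the other behind the plate (y≈-2).

```bash
cat >> h.py <<'E'
def inv(p,P):
    c,s=np.cos(p[2]),np.sin(p[2]);q=np.array(P)[:2]-p[:2];return np.array([c*q[0]+s*q[1],-s*q[0]+c*q[1]])
def goto(tx,ty,z):
    p=np.load('p.npy');s=readout.state();R=np.array(s['eef_rot']);w=C2W(p,[tx,ty,z])[0]
    a=np.arctan2(R[1,1],R[0,1]);g=p[2]+np.pi/2;turn=-(g-a)
    print('t',s['time'],'chute',np.round(inv(p,s['tool_pos']),4),'z',s['tool_pos'][2],'F',np.round(s['force'],1),'d',np.round(R.T@(w-s['tool_pos']),4),'turn',round(turn,4),'gap',s['finger_gap'])
E
python3 -c "
from h import *
goto(-.130,-.040,.2)"
```

```text
t 3.3 chute [-0.5098  0.4719] z 0.23126801006109773 F [-0.7  0.3  0.1] d [-0.4574 -0.444   0.0313] turn -0.162 gap 1.0024353194615443
```

```bash
python3 -m pendant '[[[0.45,-0.04,-0.039,0,0],[0.45,-0.08,-0.078,0,-0.02],[0.45,-0.12,-0.117,0,-0.04],[0.45,-0.16,-0.156,0,-0.06],[0.45,-0.2,-0.195,0,-0.08],[0.45,-0.24,-0.234,0,-0.1],[0.45,-0.28,-0.273,0,-0.12],[0.45,-0.32,-0.312,0,-0.14],[0.45,-0.36,-0.351,0.01,-0.162],[0.45,-0.4,-0.39,0.02,-0.162],[0.45,-0.44,-0.43,0.03,-0.162],[0.45,-0.4574,-0.444,0.0313,-0.162],[0.45,-0.4574,-0.444,0.0313,-0.162],[0.45,-0.4574,-0.444,0.0313,-0.162],[0.45,-0.4574,-0.444,0.0313,-0.162]]]'
python3 - <<'E'
from h import *
goto(-.130,-.040,.085)
im,d=cams.capture('top');s=cams.capture('scene')[0]
a=cv2.resize(im[150:300,230:390],(640,600),interpolation=cv2.INTER_CUBIC);cv2.imwrite('pics/c.png',a)
E
```

```text
time: 5.18
tool_pos: [0.4857, 0.0764, 0.2002]
eef_rot: [[-0.998, 0.059, 0.0], [0.059, 0.998, 0.0], [-0.0, 0.0, -1.0]]
force: [-0.2, 1.1, 0.5]
finger_gap: 0.727
gripper_force: 0.0
t 5.175 chute [-0.1304 -0.0391] z 0.20015568877322 F [-0.2  1.1  0.5] d [-0.0004 -0.001   0.1152] turn 0.0016 gap 0.7269502975219052
```

View pics/c.png

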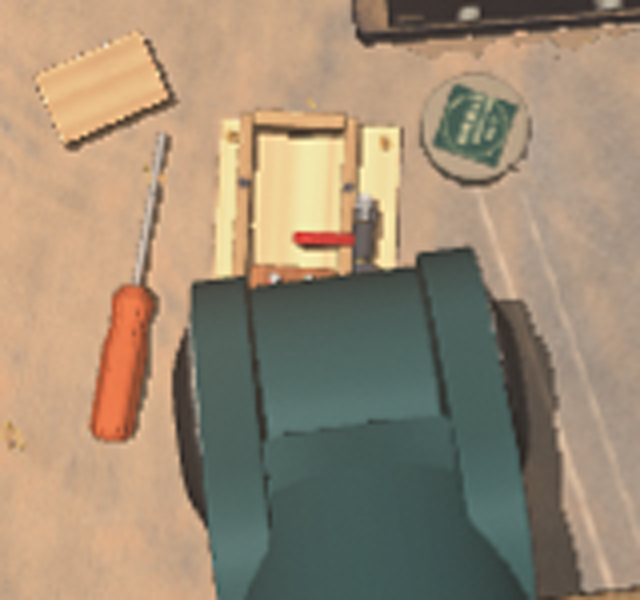

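The arm hides the work in the top view, so I lower to 85 mm and check the fingers in the scene camera.

```bash
python3 -m pendant '[[[0.45,0,-0.001,0.03,0.0016],[0.45,0,-0.001,0.06,0.0016],[0.45,0,-0.001,0.09,0.0016],[0.45,0,-0.001,0.11,0.0016],[0.45,0,-0.001,0.115,0.0016],[0.45,0,-0.001,0.115,0.0016],[0.45,0,-0.001,0.115,0.0016]]]'
python3 - <<'E'
from h import *
goto(-.130,-.040,.085)
s=cams.capture('scene')[0];p=np.load('p.npy')
a=cv2.resize(s[150:270,200:360],(800,600),interpolation=cv2.INTER_CUBIC)
for q in proj('scene',C2W(p,[[-.141,-.078,.093],[-.119,-.078,.093],[-.141,-.0855,.093],[-.119,-.0855,.093],[-.119,-.0705,.093]])):
    cv2.circle(a,tuple(((q-[200,150]+.5)*5).astype(int)),3,(0,0,255),-1)
cv2.imwrite('pics/d.png',a)
E
```

```text
time: 6.15
tool_pos: [0.4865, 0.0747, 0.0858]
eef_rot: [[-0.998, 0.062, 0.001], [0.062, 0.998, 0.0], [-0.001, 0.0, -1.0]]
force: [0.4, 0.5, -0.1]
finger_gap: 0.725
gripper_force: 0.0
t 6.15 chute [-0.1296 -0.0408] z 0.08584728875977955 F [ 0.4  0.5 -0.1] d [0.0004 0.0008 0.0008] turn -0.0013 gap 0.7247772001157576
```

View pics/d.png

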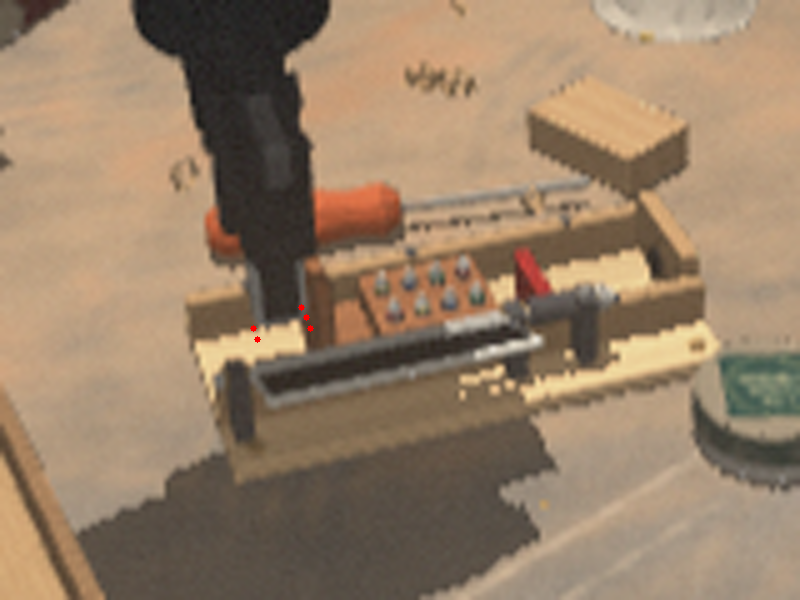

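The near finger's tip is at (253–302, 320), within about 2 mm of prediction. It is above the bar's near end and about 10 mm behind the plate. I descend and press.

```bash
python3 -m pendant '[[[0.45,0,0.001,0.015,0],[0.45,0,0.001,0.025,0],[0.45,0,0.001,0.03,0],[0.45,0,0.001,0.035,0],[0.45,0,0.001,0.035,0]]]'; python3 -m pendant '[[[0.45,0,0,0.005,0],[0.45,0,0,0.01,0],[0.45,0,0,0.015,0],[0.45,0,0,0.015,0]]]'
python3 -m pendant '[[[0.45,0,0,0.004,0],[0.45,0,0,0.007,0],[0.45,0,0,0.007,0],[0.45,0,0,0.007,0]]]'
python3 - <<'E'
from h import *
goto(-.130,-.040,.025)
s=cams.capture('scene')[0]
a=cv2.resize(s[150:270,200:360],(800,600),interpolation=cv2.INTER_CUBIC)
cv2.imwrite('pics/e.png',a)
E
```

```text
time: 6.82
tool_pos: [0.4861, 0.0754, 0.0498]
eef_rot: [[-0.998, 0.062, -0.0], [0.062, 0.998, -0.0], [0.0, -0.0, -1.0]]
force: [-0.4, 0.2, 2.1]
finger_gap: 0.725
gripper_force: 0.8
time: 7.32
tool_pos: [0.4862, 0.0752, 0.0347]
eef_rot: [[-0.998, 0.063, 0.0], [0.063, 0.998, -0.0], [-0.0, -0.0, -1.0]]
force: [1.1, -3.4, 4.6]
finger_gap: 0.722
gripper_force: 2.2
time: 7.82
tool_pos: [0.4862, 0.0758, 0.0281]
eef_rot: [[-0.998, 0.062, 0.0], [0.062, 0.998, 0.0], [-0.0, 0.0, -1.0]]
force: [1.9, -0.0, 5.6]
finger_gap: 0.726
gripper_force: 2.5
t 7.825 chute [-0.1299 -0.0396] z 0.02808701308830292 F [ 1.9 -0.   5.6] d [ 0.0001 -0.0004  0.0031] turn -0.0012 gap 0.7256692771885914
```

View pics/e.png

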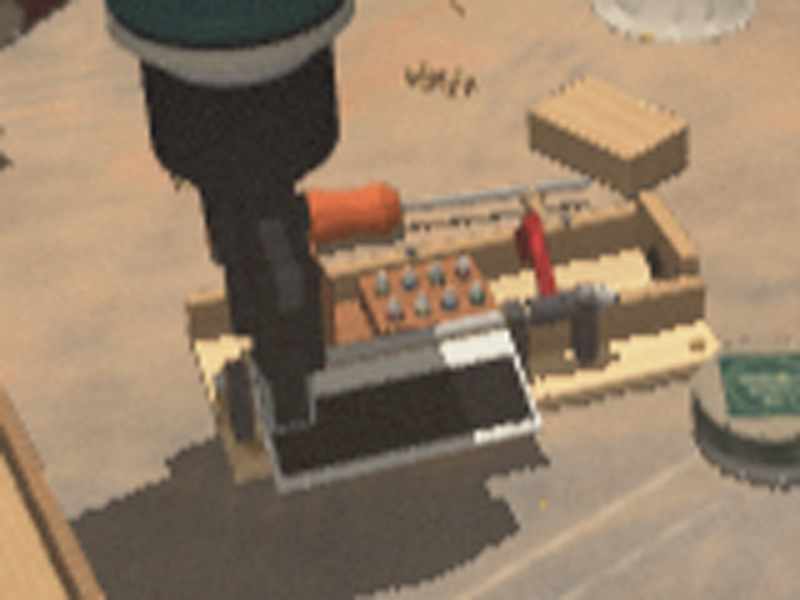

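The gate (red leaf) has swung up, with its end near (530,210) in the crop. I estimate the angle from it.

```bash
python3 - <<'E'
from h import *
p=np.load('p.npy')
print('net',[(np.round(r['pixel'],1),r['confidence']) for r in cams.place_of('gate_leaf','scene')[:2]])
for th in(.5,.6,.7,.8,.9):
    c,s=np.cos(th),np.sin(th)
    f=lambda y,z:[0,-.044+c*y-s*z,.042+s*y+c*z]
    g=lambda y,z:f(y,z)
    q=proj('scene',C2W(p,[g(.041,-.022),g(.0325,-.022),g(.024,-.022)]));b=proj('scene',C2W(p,[-.082,g(-.031,.018)[1],g(-.031,.018)[2]]))
    print(th,np.round((q-[200,150]+.5)*5).tolist(),np.round(q[1],1),[round(1e3*v) for v in g(-.031,.018)[1:]],np.round((b-[200,150])*5))
E
```

```text
net [(array([302.8, 200.3]), 0.77), (array([332.1, 202.6]), 0.41)]
0.5 [[518.0, 253.0], [523.0, 269.0], [529.0, 284.0]] [304.2 203.2] [-80, 43] [[397. 392.]]
0.6 [[518.0, 245.0], [523.0, 262.0], [528.0, 278.0]] [304.1 201.8] [-80, 39] [[398. 398.]]
0.7 [[519.0, 238.0], [523.0, 255.0], [528.0, 272.0]] [304.1 200.6] [-79, 36] [[398. 404.]]
0.8 [[519.0, 232.0], [524.0, 249.0], [528.0, 267.0]] [304.2 199.4] [-79, 32] [[398. 409.]]
0.9 [[520.0, 226.0], [524.0, 244.0], [528.0, 262.0]] [304.3 198.3] [-77, 29] [[397. 413.]]
```

That gives about 0.72 rad; 4 mm more should bring it to about 0.85. Then I push slowly to 15 mm short of home.

```bash
python3 -m pendant '[[[0.45,0,0,0.002,0],[0.45,0,0,0.004,0],[0.45,0,0,0.004,0],[0.45,0,0,0.004,0]]]'; python3 -m pendant '[[[0.45,-0.004,0,0,0],[0.45,-0.008,0,0,0],[0.45,-0.012,0,0,0],[0.45,-0.016,0,0,0],[0.45,-0.02,0,0,0],[0.45,-0.025,0,0,0],[0.45,-0.025,0,0,0]]]'
python3 - <<'E'
from h import *
goto(-.030,-.040,.024)
for n in('scene',):
  cams.capture(n)
  for t in('gate_leaf','finger_plate'): print(t,[(np.round(r['pixel'],1),round(r['confidence'],2)) for r in cams.place_of(t,n)[:2]])
E
```

```text
time: 8.43
tool_pos: [0.4865, 0.076, 0.0251]
eef_rot: [[-0.998, 0.062, 0.001], [0.062, 0.998, 0.001], [-0.001, 0.001, -1.0]]
force: [-7.5, 1.5, 33.8]
finger_gap: 0.726
gripper_force: 15.0
time: 9.3
tool_pos: [0.5095, 0.0722, 0.024]
eef_rot: [[-0.998, 0.064, -0.003], [0.064, 0.998, -0.001], [0.003, -0.002, -1.0]]
force: [-12.4, -11.7, 23.8]
finger_gap: 0.722
gripper_force: 13.5
t 9.3 chute [-0.1064 -0.0418] z 0.02402174238109342 F [-12.4 -11.7  23.8] d [-0.0764  0.0021 -0.0002] turn -0.0033 gap 0.7218674103357887
gate_leaf [(array([303.4, 197.3]), 0.64), (array([321.8, 181.8]), 0.45)]
finger_plate [(array([268.6, 219.1]), 0.75), (array([347.2, 292.2]), 0.72)]
```

The gate is against its hard stop (about 25 N), so I ease off 2.5 mm before pushing on.

```bash
python3 -m pendant '[[[0.45,0,0.001,-0.002,0],[0.45,0,0.001,-0.0025,0],[0.45,0,0.001,-0.0025,0]]]'; python3 -m pendant '[[[0.45,-0.005,0,0,0],[0.45,-0.01,0,0,0],[0.45,-0.015,0,0,0],[0.45,-0.02,0,0,0],[0.45,-0.02,0,0,0]]]'
python3 - <<'E'
from h import *
goto(-.030,-.040,.0265)
s=cams.capture('scene')[0]
for t in('gate_leaf',): print(t,[(np.round(r['pixel'],1),round(r['confidence'],2)) for r in cams.place_of(t,'scene')[:2]])
a=cv2.resize(s[150:270,200:360],(800,600),interpolation=cv2.INTER_CUBIC)
cv2.imwrite('pics/f.png',a)
E
```

```text
time: 9.82
tool_pos: [0.5103, 0.074, 0.0262]
eef_rot: [[-0.998, 0.063, -0.002], [0.063, 0.998, -0.001], [0.002, -0.001, -1.0]]
force: [-3.3, -6.2, 3.8]
finger_gap: 0.723
gripper_force: 4.2
time: 10.45
tool_pos: [0.53, 0.0731, 0.0262]
eef_rot: [[-0.998, 0.063, -0.002], [0.063, 0.998, -0.001], [0.002, -0.001, -1.0]]
force: [-5.7, -5.3, 8.0]
finger_gap: 0.724
gripper_force: 5.4
t 10.45 chute [-0.086  -0.0397] z 0.026187847594313397 F [-5.7 -5.3  8. ] d [-0.056  -0.0002 -0.0004] turn -0.0021 gap 0.7237563624147703
gate_leaf [(array([300.5, 198.5]), 0.55)]
```

View pics/f.png

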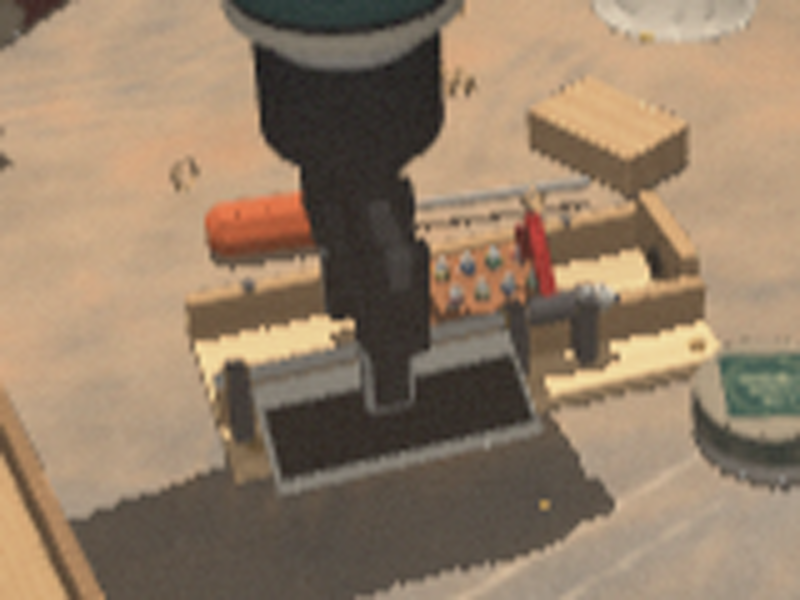

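The gate is held up and the rack's nose is at the leaf (525,260), moving with the finger. I continue, checking force in smaller steps near the end.

```bash
python3 -m pendant '[[[0.45,-0.004,0,0,0],[0.45,-0.008,0,0,0],[0.45,-0.012,0,0,0],[0.45,-0.016,0,0,0],[0.45,-0.02,0,0,0],[0.45,-0.02,0,0,0]]]';python3 -m pendant '[[[0.45,-0.004,0,0,0],[0.45,-0.008,0,0,0],[0.45,-0.012,0,0,0],[0.45,-0.016,0,0,0],[0.45,-0.02,0,0,0],[0.45,-0.02,0,0,0]]]'
python3 -c "
from h import *
goto(-.030,-.040,.0265)"
```

```text
time: 11.3
tool_pos: [0.5498, 0.0718, 0.0262]
eef_rot: [[-0.998, 0.063, -0.003], [0.063, 0.998, -0.001], [0.003, -0.001, -1.0]]
force: [-8.3, -3.9, 9.8]
finger_gap: 0.726
gripper_force: 5.4
time: 12.05
tool_pos: [0.5699, 0.0706, 0.0262]
eef_rot: [[-0.998, 0.063, -0.003], [0.063, 0.998, -0.001], [0.002, -0.001, -1.0]]
force: [-6.9, -4.6, 8.4]
finger_gap: 0.726
gripper_force: 5.5
t 12.05 chute [-0.046  -0.0398] z 0.026218653123538428 F [-6.9 -4.6  8.4] d [-0.016  -0.0002 -0.0003] turn -0.0021 gap 0.7259967357660102
```

```bash
python3 -m pendant '[[[0.45,-0.002,0,0,0],[0.45,-0.004,0,0,0],[0.45,-0.006,0,0,0],[0.45,-0.008,0,0,0],[0.45,-0.01,0,0,0],[0.45,-0.01,0,0,0]]]';python3 -m pendant '[[[0.45,-0.001,0,0,0],[0.45,-0.002,0,0,0],[0.45,-0.003,0,0,0],[0.45,-0.003,0,0,0]]]';
python3 - <<'E'
from h import *
goto(-.030,-.040,.0265)
s=cams.capture('top')[0]
a=cv2.resize(s[165:265,240:360],(720,600),interpolation=cv2.INTER_CUBIC)
cv2.imwrite('pics/g.png',a)
E
```

```text
time: 12.8
tool_pos: [0.5797, 0.07, 0.0262]
eef_rot: [[-0.998, 0.063, -0.003], [0.063, 0.998, -0.001], [0.003, -0.001, -1.0]]
force: [-7.6, -3.9, 9.7]
finger_gap: 0.727
gripper_force: 5.7
time: 13.3
tool_pos: [0.5825, 0.0698, 0.0261]
eef_rot: [[-0.998, 0.063, -0.003], [0.063, 0.998, -0.001], [0.003, -0.001, -1.0]]
force: [-9.1, -3.8, 9.8]
finger_gap: 0.725
gripper_force: 5.8
t 13.3 chute [-0.0334 -0.0398] z 0.026134711065475096 F [-9.1 -3.8  9.8] d [-0.0034 -0.0002 -0.0004] turn -0.002 gap 0.7250945659585027
```

View pics/g.png

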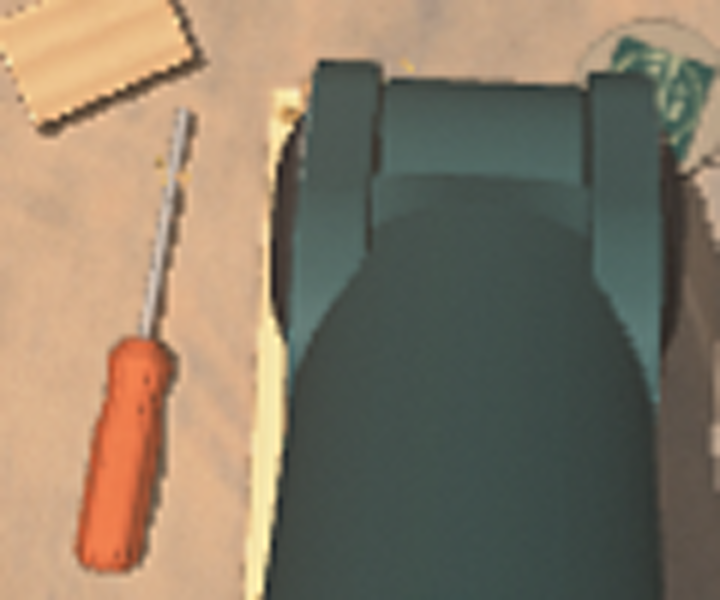

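The arm covers the top view, so I go by force: creep until the bumper contact shows.

```bash
for i in 1; do python3 -m pendant '[[[0.45,-0.001,0,0,0],[0.45,-0.002,0,0,0],[0.45,-0.002,0,0,0]]]' | grep -E "tool_pos|^force"; done; python3 -m pendant '[[[0.45,-0.001,0,0,0],[0.45,-0.0015,0,0,0],[0.45,-0.0015,0,0,0]]]'| grep -E "tool_pos|^force"
python3 -c "
from h import *
goto(-.030,-.040,.0265)"
```

```text
tool_pos: [0.5846, 0.0697, 0.0261]
force: [-7.3, -4.3, 8.6]
tool_pos: [0.5854, 0.0696, 0.0261]
force: [-13.4, -4.0, 13.7]
t 14.1 chute [-0.0305 -0.0398] z 0.026096176154241472 F [-13.4  -4.   13.7] d [-0.0005 -0.0002 -0.0004] turn -0.0017 gap 0.7250821037075411
```

```bash
python3 -m pendant '[[[0.45,-0.0005,0,0,0],[0.45,-0.001,0,0,0],[0.45,-0.001,0,0,0]]]'| grep -E "tool_pos|^force"
python3 - <<'E'
from h import *
goto(-.030,-.040,.0265)
s=cams.capture('scene')[0]
print([(np.round(r['pixel'],1),round(r['confidence'],2)) for r in cams.place_of('gate_leaf','scene')[:2]])
cv2.imwrite('pics/i.png',cv2.resize(s[150:270,200:360],(800,600),interpolation=cv2.INTER_CUBIC))
E
```

```text
tool_pos: [0.5855, 0.0696, 0.0261]
force: [-20.9, -4.1, 21.0]
t 14.475 chute [-0.0304 -0.0398] z 0.02606381568339484 F [-20.9  -4.1  21. ] d [-0.0004 -0.0002 -0.0004] turn -0.0014 gap 0.7260439091925414
[(array([303.5, 198.8]), 0.6)]
```

View pics/i.png

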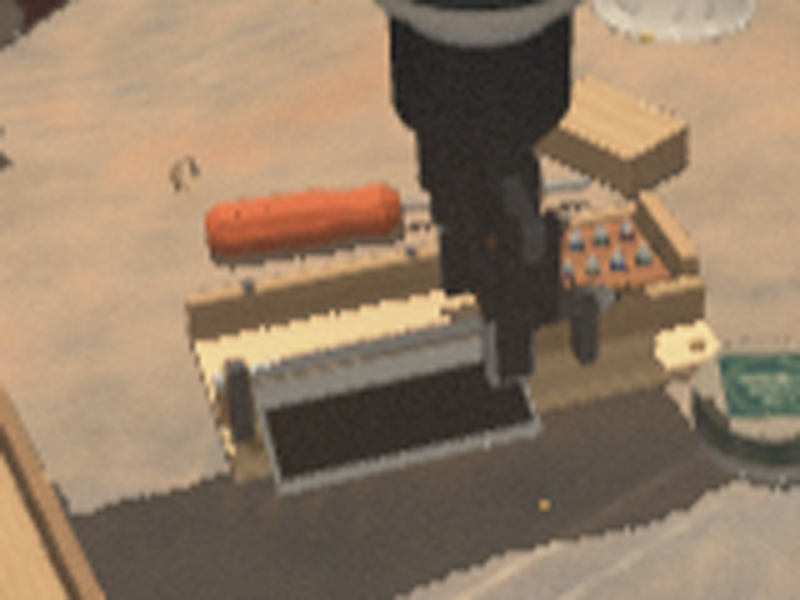

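Home: the tool has stopped while the force rises, and the nose meets the stop (670,250). I back off 6 mm with the bar still held, then rise slowly to let the gate drop.

```bash
python3 -m pendant '[[[0.45,0.002,0,0,0],[0.45,0.004,0,0,0],[0.45,0.006,0,0,0],[0.45,0.006,0,0,0],[0.45,0.006,0,-0.006,0],[0.45,0.006,0,-0.012,0],[0.45,0.006,0,-0.018,0],[0.45,0.006,0,-0.024,0],[0.45,0.006,0,-0.032,0],[0.45,0.006,0,-0.05,0],[0.45,0.006,0,-0.08,0],[0.45,0.006,0,-0.12,0],[0.45,0.04,0,-0.16,0],[0.45,0.09,0,-0.16,0],[0.45,0.14,0,-0.16,0],[0.45,0.19,0,-0.16,0],[0.45,0.19,0,-0.16,0],[0.45,0.19,0,-0.16,0]]]'
python3 - <<'E'
from h import *
s=cams.capture('scene')[0];t=cams.capture('top')[0]
f=lambda a:cv2.resize(a,(400,500),interpolation=cv2.INTER_CUBIC)
cv2.imwrite('pics/j.png',np.hstack([f(s[165:265,270:350]),f(t[165:265,270:350])]))
p=np.load('p.npy');print(proj('top',C2W(p,[[-.019,0,.068],[.069,0,.032]]))-[270,165])
for n in('top','scene'):
  for th in('gate_leaf','finger_plate','wax_tin'):print(n,th,[(np.round(r['pixel'],1),round(r['confidence'],2)) for r in cams.place_of(th,n)[:2]])
E
```

```text
time: 16.82
tool_pos: [0.3995, 0.082, 0.1874]
eef_rot: [[-0.998, 0.062, 0.002], [0.062, 0.998, 0.001], [-0.001, 0.001, -1.0]]
force: [0.2, -0.9, 0.7]
finger_gap: 0.722
gripper_force: 0.0
[[32.28231039 49.38732465]
 [34.39189325 17.13247776]]
top gate_leaf [(array([307.2, 211.9]), 0.6)]
top finger_plate [(array([422. , 222.6]), 0.74), (array([300.9, 216.7]), 0.57)]
top wax_tin [(array([346.8, 183.6]), 0.91)]
scene gate_leaf [(array([302.2, 209.6]), 0.8)]
scene finger_plate [(array([348. , 289.6]), 0.68), (array([298. , 190.9]), 0.63)]
scene wax_tin [(array([352.7, 238.9]), 0.79)]
```

View pics/j.png

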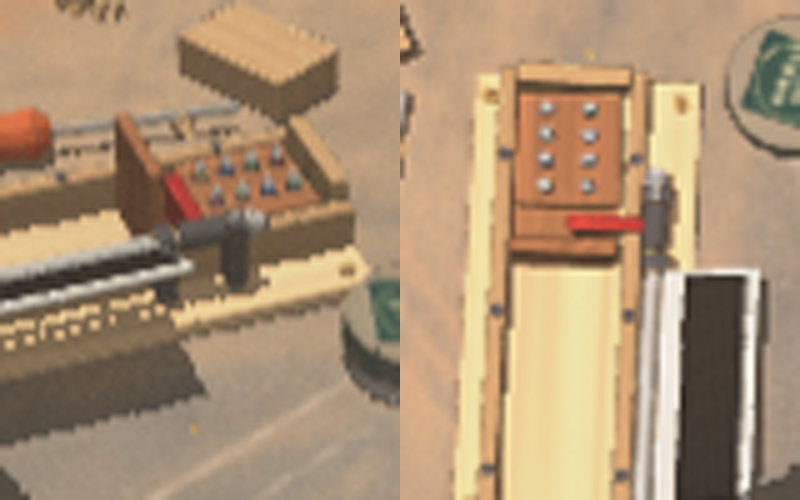

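The rack sits against the stop and the red gate is down between bits and plate (top crop (605,222)). The screwdriver, offcut and tin have not moved, and the arm is clear.

```bash
python3 -c "
from bench import workorder
print(workorder.hand_in())"
```

```text
the job is handed in; nothing more can be done
None
```

I pushed the rack home against the end stop and let the gate drop shut between the bits and the finger plate, leaving the screwdriver, offcut and tin in place; the job is handed in, but it returned no verdict.

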